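Load the gearbox parts carrier in reverse order and fit its keeper plate

TASK

The gearbox parts lie on the plywood strip in the order they came off; put each one over a pin of the green carrier, standing upright right down on its base, in the reverse order, so that seen from the robot the leftmost part on the strip becomes the rightmost on the carrier and the middle one stays in the middle. When all three are on, lower the aluminium keeper plate over the carrier's four corner posts until it lies flat on their shoulders, and leave everything released and at rest.

Things in the scene. Friction and masses are not known exactly. Their poses are not given: they have to be found in the camera images.
- strip: Plywood strip, 80 (x) x 250 (y) x 12 mm high, fixed to the bench at either side of it (left or right, the carrier on the other), turned at most 0.25 rad. Origin: centre of its underside; its y axis runs along the row, roughly to the robot's left. Three pads sit on it at y = -80, 0 and +80 mm.
- blue_pad: Blue plastic pad 70 x 70 x 6 mm, fixed on the strip, its place in the row changes; a stub pin of 10 mm diameter stands 8 mm above its centre. The gear starts on it. Origin: centre of its underside, 12 mm above the bench; axes as the strip's.
- yellow_pad: Yellow plastic pad, otherwise as the blue pad. The bearing starts on it.
- red_pad: Red plastic pad, otherwise as the blue pad. The bush starts on it.
- gear: Dark steel spur gear, loose, about 200 g: toothed rim 64 mm across and 10 mm high, above it a round hub of 40 mm diameter up to 24 mm; bore 26 mm right through. Grip the hub. Origin: centre of its underside; z up along the bore. Starts on the blue pad, any yaw.
- bearing: Bright steel ball bearing with an orange shield ring on top, loose, about 160 g: 52 mm diameter, 20 mm high, bore 26 mm. Origin: centre of its underside; z up along the bore. Starts on the yellow pad, any yaw.
- bush: Brass flanged bush, loose, about 150 g: flange 56 mm diameter and 6 mm high at the bottom, above it a barrel of 38 mm diameter up to 30 mm; bore 26 mm. Grip the barrel. Origin: centre of its underside; z up along the bore. Starts on the red pad, any yaw.
- carrier: Fixed green carrier, turned at most 0.25 rad: base 80 (x) x 320 (y) x 12 mm. Origin: centre of its underside; y along the row, roughly to the robot's left. Three 10 mm pins at x = 0, y = -80, 0, +80 mm, tops 50 mm above the bench. Four corner posts at x = +-18, y = +-140 mm: 16 mm thick up to a shoulder 56 mm above the bench, then 8 mm thick, tapered tip up to 74 mm.
- keeper: Loose aluminium plate, 200 g, 60 (x) x 310 (y) x 6 mm, symmetric: 13 mm round holes at x = +-18, y = +-140 mm; windows 34 (x) x 55 (y) mm at y = -80, 0, +80 mm. Origin: centre of its underside, which starts 20 mm above the bench on two battens (at y = +-115 mm, nothing under its middle). Lies between strip and carrier, long axis away from the robot. Grip across the 60 mm at its middle.

How it is judged:
By the outcome, as a careful person would: the job done as asked, in the order asked, and still so for the second after the job is handed in, with the robot touching nothing.
It also fails if it takes over 109 s, if anything falls off the work surface, if the arm or the gripper's body presses on something with over 40 N, if the wrist force passes 120 N, or if a joint passes its speed limit or range.

ROBOT

A 7-joint arm with a two-finger parallel gripper is mounted at the origin on the work surface. World frame = base frame: x ahead of the robot, y to its left, z up, the work surface at z = 0. Lengths are in m, angles in rad, forces in N, time in s.
With the tool pointing down it reaches from about 0.35 to 0.9 m from the base axis. Payload 19.9 kg.
Tool frame: the origin (TCP) lies midway between the tips of the shut fingers; the grasp point (between the pads) lies 19 mm behind it (tcp_to_grasp is the distance from the TCP to the grasp point, in m); z points along the fingers, y is the line along which they close (so a half turn about z gives the same grasp; the last joint's range is limited). The gripper opens to 94 mm and grips with 3 to 60 N. Pads are 16 mm wide; open, the fingers measure 119 mm over their backs; the gripper's body (75 mm by 177 mm) begins 78 mm behind the grasp point.
Start: joints at [-1.29, 0.417, -0.01, 1.614, 0.005, 1.111, -0.053], TCP at [0.198, 0.593, 0.205] pointing down, gripper open.
Joint ranges: [-2.81, 2.81], [-0.39, 2.02], [-1.27, 1.25], [0.06, 2.57], [-1.19, 4.33], [0.19, 2], [-2.82, 2.82]. Speed limits (rad/s): [1.89, 1.89, 2.39, 2.39, 3.01, 3.01, 3.01].

INTERFACE

Orientations are given as a unit quaternion [w, x, y, z].
In Python, from workcell import get_state, grab_frame, hand_in, tcp_to_grasp gives the robot as it stands. The module is installed in compiled form; this text tells all that it offers.
- The arm moves only by the tool step_arm, never from a script. Its argument "plan" is one flat list of numbers, 6 for each row, row after row: the shift along the tool's x, y, z normalised to -1 to 1, where 1 is 0.15 m, then the turn, a rotation vector about the tool's x, y, z normalised to -1 to 1, where 1 is 90 degrees. In form: [tx, ty, tz, wx, wy, wz, tx, ty, tz, wx, wy, wz, ...]. A call has 1 to 20 rows; each row is the pose to reach, as a shift and turn from the pose commanded when the call began, along the tool's axes at that moment; what a row does not reach only later rows make up. A row lasts 1/10 s, in which the tool goes at most 50 mm and 8.59 degrees, less where a joint would pass 70% of its speed; a pose out of reach is approached as far as the arm can. A call with a number of a shift or a turn outside -1 to 1 is refused whole. A call with a gripper value outside its range is refused whole. "grip" is the opening, from -1 (shut) to 1 (fully open), set as the call begins (left out, the last holds). The fingers move at their own pace and stop on an object; "squeeze" is the grip in N (left out, the last holds). Time passes only in rows, so rows that repeat a pose let the fingers close. It gives the time, the measured TCP pose, the force, the opening and the grip force at its end, in the units of the state.
- get_state(): the state, without advancing time (a new reading comes with each control period).
- grab_frame(name): name is "scene" or "top"; returns a dict with "color" (400x640x3 uint8, red, green, blue), "fx", "fy", "cx", "cy" (pixels), "rvec" (rotation vector, rad) and "tvec" (3), from world to camera coordinates, as OpenCV has them. Camera axes: x right, y down, z forward; pixel columns grow to the right and rows downward; lengths in m; the calibration is good to about 2 mm. A picture is of the moment at which its call begins. There is no depth.
- hand_in(): hands the job in; it is judged then, once.
The state is a dict: "t": time; "qpos": joint angles; "joint_velocities": joint speeds; "effort": joint torques, N m; "position": TCP position; "eef_rot": TCP orientation; "contact_force": force on the tool from outside, world axes, zero at the start; "wrist_torque": the same for the moment, N m; "opening": opening from 0.0 (shut) to 1.0 (fully open); "finger_force": force on a finger pad.
Only numpy, scipy, OpenCV 4.12 (cv2) and the standard library are available. Lean on these libraries where they do the work, as an engineer would, in place of code of your own. Each camera call takes 0.05 s, during which the arm holds its last target. There are 200 camera calls.

## Working session

There is one attempt and no reset: what is moved stays moved. The work goes in short steps, Python scripts to look and compute and a tool call to move; the robot and the scene stay as the last step left them, time stands still between calls to the robot, and variables do not carry over. Pictures are saved under pics/ and viewed, at most 14 in all, crops included, and the job is handed in when it is done.

Besides the shell and the picture viewer there is one more tool, called after "Call:" in YAML: its name, and indented under it one key for each argument. step_arm: Moves the arm, as the interface text tells. Its arguments: {"type":"object","properties":{"plan":{"type":"array","items":{"type":"number","minimum":-1,"maximum":1}},"grip":{"type":"number"},"squeeze":{"type":"number"}},"required":["plan"]}

```bash
mkdir -p pics; python3 - <<'E'
from workcell import *
import cv2
for n in ("scene","top"):
    f=grab_frame(n); cv2.imwrite(f"pics/{n}0.png",f["color"][:,:,::-1])
    print(n,f["fx"],f["fy"],f["cx"],f["cy"],f["rvec"],f["tvec"])
print(get_state(), tcp_to_grasp)
E
```

```text
scene 364.7932012306808 364.7932012306808 319.03956060264653 197.44157252947554 [ 2.07624247  0.78952115 -0.41077805] [-0.40214258 -0.18102806  1.17765707]
top 451.25465141476326 451.25465141476326 320.93736996575785 199.04358682026822 [ 2.13269513 -2.16101774  0.08866713] [0.02445323 0.5560569  0.97435228]
{'t': 0.1, 'qpos': array([-1.29052085,  0.41788156, -0.01031842,  1.61410551,  0.00473128,
        1.11069513, -0.05301066]), 'joint_velocities': array([ 2.72487467e-03, -9.43774818e-04,  1.01957893e-03, -1.29020814e-03,
       -2.34682988e-04,  1.29563137e-03, -6.97482857e-05]), 'effort': array([ 1.78288254e-03, -8.52590060e+01,  6.40357733e-01, -4.26696181e+01,
       -4.87760443e-02,  1.64108915e-02,  4.83606379e-05]), 'position': array([0.19756204, 0.59260226, 0.20491177]), 'eef_rot': array([-3.26893420e-05,  1.60182035e-01,  9.87087347e-01, -5.32293521e-04]), 'contact_force': array([-0.62519464, -0.15674812, -0.42325765]), 'wrist_torque': array([ 0.00722905,  0.05205096, -0.04008738]), 'finger_force': 0.0, 'opening': 1.0036034208942564} 0.0188
```

View pics/scene0.png

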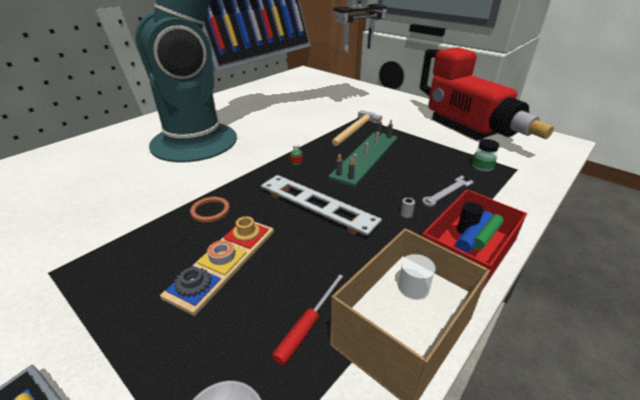

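View pics/top0.png

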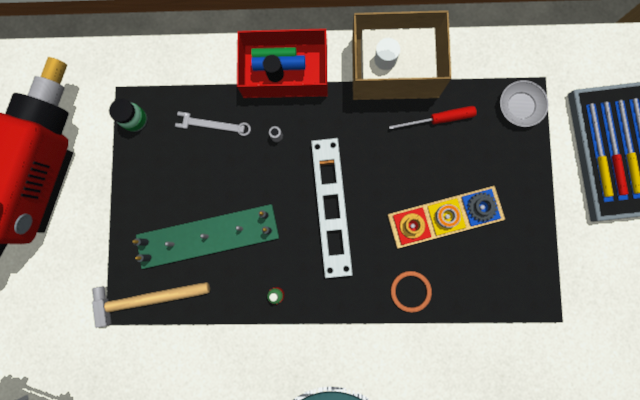

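```bash
cat > h.py <<'E'
import numpy as np, cv2
from workcell import *
from scipy.optimize import minimize
def cam(f):
    K=np.array([[f["fx"],0,f["cx"]],[0,f["fy"],f["cy"]],[0,0,1]]); return K,np.array(f["rvec"]),np.array(f["tvec"])
def proj(f,P):
    K,r,t=cam(f); return cv2.projectPoints(np.asarray(P,float).reshape(-1,3),r,t,K,None)[0][:,0]
def unproj(f,uv,z):
    K,r,t=cam(f); R=cv2.Rodrigues(r)[0]; c=-R.T@t
    d=R.T@np.linalg.solve(K,[uv[0],uv[1],1.]); return c+d*(z-c[2])/d[2]
def world(p,pts):
    c,s=np.cos(p[2]),np.sin(p[2]); pts=np.atleast_2d(pts)
    return np.c_[p[0]+c*pts[:,0]-s*pts[:,1],p[1]+s*pts[:,0]+c*pts[:,1],pts[:,2]]
def box(a,b,z0,z1): return np.array([[x,y,z] for x in(-a/2,a/2) for y in(-b/2,b/2) for z in(z0,z1)])
def soft(h,shape,S=8):
    m=np.zeros((shape[0]*S//2,shape[1]*S//2),np.uint8)
    cv2.fillConvexPoly(m,np.round((h+.5)*S/2*16-8).astype(np.int32),255,shift=4)
    return cv2.resize(m,shape[::-1],interpolation=cv2.INTER_AREA)/255.
def fit(f,mask,pts,p0):
    """mask: float hull image; pose (x,y,yaw) of the convex hull of pts"""
    x,y,w,h=cv2.boundingRect((mask>0).astype(np.uint8)); x-=8;y-=8;w+=16;h+=16
    M=mask[y:y+h,x:x+w]
    def cost(q):
        uv=proj(f,world(q*[.01,.01,.03]+p0,pts))-[x,y]
        return np.abs(soft(cv2.convexHull(uv.astype(np.float32))[:,0],M.shape)-M).sum()
    r=minimize(cost,[0,0,0],method="Nelder-Mead",options=dict(initial_simplex=[[-.5,-.5,-.5],[1,0,0],[0,1,0],[0,0,1]],xatol=.005,fatol=.1))
    return r.x*[.01,.01,.03]+p0, r.fun
def hullmask(m):
    n,l,s,_=cv2.connectedComponentsWithStats(m.astype(np.uint8)); k=1+np.argmax(s[1:,4])
    c=cv2.findNonZero((l==k).astype(np.uint8)); h=cv2.convexHull(c)
    o=np.zeros(m.shape,np.uint8); cv2.fillConvexPoly(o,h,1); return o.astype(float)
E
python3 - <<'E'
from h import *
f=grab_frame("top"); im=f["color"].astype(int); r,g,b=im[...,0],im[...,1],im[...,2]
K,rv,t=cam(f); print("cam",-cv2.Rodrigues(rv)[0].T@t)
cv2.imwrite("pics/t1.png",f["color"][:,:,::-1])
roi=np.zeros(r.shape,bool)
def R(x0,x1,y0,y1):
    m=roi.copy(); m[y0:y1,x0:x1]=1; return m
def go(n,m,pts,z,yaw):
    M=hullmask(m); u=cv2.moments(M.astype(np.float32)); c=unproj(f,(u["m10"]/u["m00"],u["m01"]/u["m00"]),z)
    print(n,M.sum(),*fit(f,M,pts,np.array([c[0],c[1],yaw])))
go("carrier",R(120,290,195,280)&(g>r+15)&(g>60),box(.08,.32,0,.012),.006,.15)
go("strip",R(375,515,175,260)&(im.max(2)>70),box(.08,.25,0,.012),.012,.25)
go("keeper",R(300,365,130,285)&(im.min(2)>90),box(.06,.31,.02,.026),.023,1.5)
a=cv2.resize(f["color"][175:260,380:515],None,fx=5,fy=5,interpolation=cv2.INTER_CUBIC)
cv2.imwrite("pics/strip.png",a[:,:,::-1])
a=cv2.resize(f["color"][195:280,125:285],None,fx=5,fy=5,interpolation=cv2.INTER_CUBIC)
cv2.imwrite("pics/carr.png",a[:,:,::-1])
E
```

```text
cam [ 0.44074199 -0.01464405  1.03183897]
carrier 5133.0 [0.47827384 0.27959495 0.20885605] 127.0156862745098
strip 4236.0 [ 0.51472005 -0.26303354  0.2477956 ] 180.22745098039218
keeper 4009.0 [ 0.54010042 -0.00525094  1.66352975] 270.3529411764706
```

View pics/strip.png

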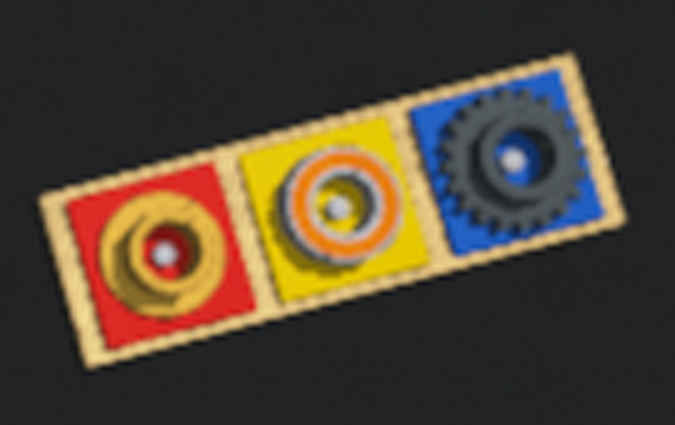

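View pics/carr.png

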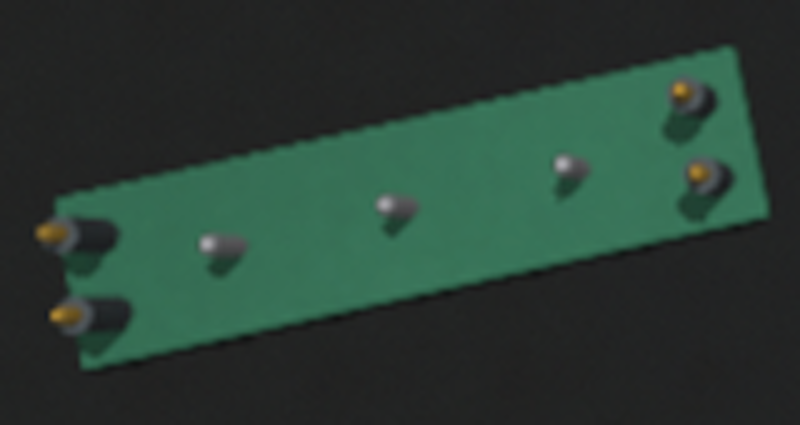

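```bash
cat >> h.py <<'E'
def crop(uv,x0,y0,s=5): return (np.asarray(uv,float)+.5)/s-.5+[x0,y0]
E
python3 - <<'E'
from h import *
from scipy.optimize import least_squares
f=grab_frame("top")
pt=crop([[208,244],[385,205],[563,165]],125,195)
P=[[0,80,50],[0,0,50],[0,-80,50]]
tp=crop([[42,233],[58,315],[680,90],[697,173]],125,195); T=[[18,140,73],[-18,140,73],[18,-140,73],[-18,-140,73]]
uv=np.r_[pt,tp]; Q=np.array(P+T)/1e3
r=least_squares(lambda p:(proj(f,world(p,Q))-uv).ravel(),[.478,.28,.21])
print("carrier pts",r.x,"\n",r.fun.reshape(-1,2).round(2))
print("from base fit",(proj(f,world([.47827,.27959,.20886],Q))-uv).round(2).tolist())
for n,c,z in(("bush",(165,253),.048),("bearing",(343,207),.038),("gear",(515,158),.042)):
    print(n,unproj(f,crop(c,380,175),z).round(4))
print(world([.51472,-.26303,.2478],np.array([[0,.08,0],[0,0,0],[0,-.08,0]])))
# keeper holes & windows: dark pixels inside
k=[.5401,-.00525,1.6635]
gray=f["color"].astype(float).mean(2)
H=np.array([[18,140,26],[-18,140,26],[18,-140,26],[-18,-140,26]])/1e3
uv=proj(f,world(k,H)); D=[]
for u in uv:
    x,y=np.round(u).astype(int); w=np.clip(150-gray[y-4:y+5,x-4:x+5],0,None); yy,xx=np.mgrid[y-4:y+5,x-4:x+5]
    D.append([(w*xx).sum()/w.sum(),(w*yy).sum()/w.sum()])
D=np.array(D); print((uv-D).round(2))
r=least_squares(lambda p:(proj(f,world(p,H-[0,0,.001]))-D).ravel(),k); print("keeper holes",r.x,r.fun.round(2))
E
```

```text
carrier pts [0.47780999 0.27896444 0.20623036] 
 [[-0.15  0.06]
 [-0.   -0.08]
 [-0.01 -0.02]
 [ 0.37 -0.06]
 [-0.03  0.05]
 [-0.07  0.12]
 [-0.1  -0.06]]
from base fit [[-0.41, -0.05], [-0.28, -0.28], [-0.31, -0.32], [0.09, -0.1], [-0.26, -0.0], [-0.42, -0.25], [-0.4, -0.45]]
bush [ 0.4945 -0.1814  0.048 ]
bearing [ 0.5141 -0.2612  0.038 ]
gear [ 0.5342 -0.3355  0.042 ]
[[ 0.49509826 -0.18547365  0.        ]
 [ 0.51472    -0.26303     0.        ]
 [ 0.53434174 -0.34058635  0.        ]]
[[ 0.15  0.18]
 [ 0.16  0.12]
 [-0.26  0.09]
 [-0.23  0.  ]]
keeper holes [ 0.54041293 -0.00535333  1.6603808 ] [-0.    0.01  0.    0.   -0.01  0.01  0.01 -0.02]
```

```bash
cat > pl.py <<'E'
import sys,json,numpy as np
from scipy.spatial.transform import Rotation as Ro
from workcell import get_state
def pose(x,y,z,a):
    return np.array([x,y,z]),np.c_[[-np.sin(a),np.cos(a),0],[np.cos(a),np.sin(a),0],[0,0,-1]]
def cur():
    s=get_state(); q=s["eef_rot"]; return np.array(s["position"]),Ro.from_quat([q[1],q[2],q[3],q[0]]).as_matrix()
def legs(targets,start=None):
    """prints one row (rounded) per call for each target (x,y,z,yaw), splitting those too long"""
    p,R=start or cur()
    for t in targets:
        P,T=pose(*t)
        while 1:
            d=R.T@(P-p)/.15; w=Ro.from_matrix(R.T@T).as_rotvec()/(np.pi/2)
            k=max(np.abs(d).max(),np.abs(w).max(),1e-9); n=int(np.ceil(k/.999))
            row=np.round(np.r_[d,w]/n,3)
            rows=max(np.linalg.norm(row[:3])*3,np.linalg.norm(row[3:])*90/8.59)
            p=p+R@row[:3]*.15; R=R@Ro.from_rotvec(row[3:]*np.pi/2).as_matrix()
            print(row.tolist(),"rows>=%.1f"%rows,"->",p.round(4).tolist())
            if n==1: break
    return p,R
E
python3 - <<'E'
from pl import *
legs([(.4945,-.1814,.12,.248),(.4945,-.1814,.031,.248)])
E
```

```text
[-0.702, -0.854, 0.114, -0.0, 0.0, 0.127] rows>=3.3 -> [0.257, 0.4378, 0.1881]
[-0.857, -0.698, 0.114, -0.0, 0.0, 0.128] rows>=3.3 -> [0.3163, 0.283, 0.1711]
[-0.979, -0.512, 0.114, -0.0, 0.0, 0.127] rows>=3.3 -> [0.3757, 0.1283, 0.1541]
[-0.708, -0.206, 0.076, -0.0, 0.0, 0.085] rows>=2.2 -> [0.4153, 0.025, 0.1428]
[-0.729, -0.109, 0.076, -0.0, 0.0, 0.085] rows>=2.2 -> [0.4549, -0.0782, 0.1314]
[-0.737, -0.012, 0.077, -0.0, 0.0, 0.085] rows>=2.2 -> [0.4945, -0.1815, 0.12]
[0.001, 0.001, 0.593, -0.0, 0.0, 0.0] rows>=1.8 -> [0.4946, -0.1814, 0.031]
```

Call:
step_arm:
  plan: [-0.702, -0.854, 0.114, 0, 0, 0.127, -0.702, -0.854, 0.114, 0, 0, 0.127, -0.702, -0.854, 0.114, 0, 0, 0.127, -0.702, -0.854, 0.114, 0, 0, 0.127, -0.702, -0.854, 0.114, 0, 0, 0.127]
  grip: 1

```text
t: 0.7
position: [0.2582, 0.4361, 0.1885]
eef_rot: [0.0, 0.259, 0.966, -0.0]
contact_force: [-0.5, 0.7, 0.4]
opening: 1.001
finger_force: 0.0
```

Call:
step_arm:
  plan: [-0.857, -0.698, 0.114, 0, 0, 0.128, -0.857, -0.698, 0.114, 0, 0, 0.128, -0.857, -0.698, 0.114, 0, 0, 0.128, -0.857, -0.698, 0.114, 0, 0, 0.128, -0.857, -0.698, 0.114, 0, 0, 0.128]

```text
t: 1.2
position: [0.3171, 0.2825, 0.1714]
eef_rot: [0.0, 0.354, 0.935, 0.0]
contact_force: [-0.6, -0.2, 1.3]
opening: 1.002
finger_force: 0.0
```

Call:
step_arm:
  plan: [-0.979, -0.512, 0.114, 0, 0, 0.127, -0.979, -0.512, 0.114, 0, 0, 0.127, -0.979, -0.512, 0.114, 0, 0, 0.127, -0.979, -0.512, 0.114, 0, 0, 0.127, -0.979, -0.512, 0.114, 0, 0, 0.127]

```text
t: 1.7
position: [0.3768, 0.1283, 0.1543]
eef_rot: [0.0, 0.445, 0.895, -0.0]
contact_force: [0.2, 0.8, -0.2]
opening: 1.001
finger_force: 0.0
```

Call:
step_arm:
  plan: [-0.708, -0.206, 0.076, 0, 0, 0.085, -0.708, -0.206, 0.076, 0, 0, 0.085, -0.708, -0.206, 0.076, 0, 0, 0.085, -0.708, -0.206, 0.076, 0, 0, 0.085]

```text
t: 2.1
position: [0.4164, 0.0258, 0.1428]
eef_rot: [0.0, 0.504, 0.864, -0.0]
contact_force: [0.6, 1.5, 0.3]
opening: 1.0
finger_force: 0.0
```

Call:
step_arm:
  plan: [-0.729, -0.109, 0.076, 0, 0, 0.085, -0.729, -0.109, 0.076, 0, 0, 0.085, -0.729, -0.109, 0.076, 0, 0, 0.085, -0.729, -0.109, 0.076, 0, 0, 0.085]

```text
t: 2.5
position: [0.4559, -0.077, 0.1311]
eef_rot: [-0.0, 0.56, 0.829, -0.0]
contact_force: [0.4, 1.4, -0.2]
opening: 0.998
finger_force: 0.0
```

Call:
step_arm:
  plan: [-0.737, -0.012, 0.077, 0, 0, 0.085, -0.737, -0.012, 0.077, 0, 0, 0.085, -0.737, -0.012, 0.077, 0, 0, 0.085, -0.737, -0.012, 0.077, 0, 0, 0.085, -0.737, -0.012, 0.077, 0, 0, 0.085, -0.737, -0.012, 0.077, 0, 0, 0.085]

```text
t: 3.1
position: [0.4948, -0.1786, 0.12]
eef_rot: [-0.0, 0.613, 0.79, 0.0]
contact_force: [0.0, 0.4, -1.4]
opening: 1.002
finger_force: 0.0
```

```bash
python3 - <<'E'
from pl import *
s=get_state();print(s["t"],s["position"],s["eef_rot"],s["qpos"].round(2))
p=legs([(.4945,-.1814,.029,.248)])
p=legs([(.4945,-.1814,.15,.248),(.4944,.2009,.15,.207),(.4944,.2009,.03,.207)],p)
E
```

```text
3.1 [ 0.49479219 -0.17859594  0.11998695] [-2.83139368e-04  6.12908555e-01  7.90153659e-01  4.66830434e-04] [-0.22  0.4   0.62  1.95 -0.3   0.88  0.81]
[-0.018, -0.007, 0.607, 0.0, -0.001, 0.002] rows>=1.8 -> [0.4945, -0.1814, 0.0289]
[-0.001, 0.001, -0.807, 0.0, 0.0, 0.0] rows>=2.4 -> [0.4946, -0.1814, 0.15]
[0.824, 0.208, -0.0, 0.0, 0.0, 0.009] rows>=2.5 -> [0.4945, -0.054, 0.1499]
[0.826, 0.197, -0.001, 0.0, 0.0, 0.009] rows>=2.5 -> [0.4945, 0.0734, 0.15]
[0.829, 0.185, -0.0, 0.0, 0.0, 0.008] rows>=2.5 -> [0.4944, 0.2008, 0.15]
[0.001, -0.0, 0.8, 0.0, 0.0, 0.0] rows>=2.4 -> [0.4945, 0.2009, 0.03]
```

Call:
step_arm:
  plan: [-0.018, -0.007, 0.3, 0, 0, 0.002, -0.018, -0.007, 0.5, 0, 0, 0.002, -0.018, -0.007, 0.607, 0, 0, 0.002, -0.018, -0.007, 0.607, 0, 0, 0.002, -0.018, -0.007, 0.607, 0, 0, 0.002, -0.018, -0.007, 0.607, 0, 0, 0.002, -0.018, -0.007, 0.607, 0, 0, 0.002]

```text
t: 3.8
position: [0.4949, -0.1839, 0.0299]
eef_rot: [0.001, 0.615, 0.788, 0.0]
contact_force: [-0.4, 0.6, 0.1]
opening: 1.002
finger_force: 0.0
```

```bash
python3 - <<'E'
from h import *
f=grab_frame("top")
s=get_state();print(s["position"],s["eef_rot"])
a=cv2.resize(f["color"][165:265,370:520],None,fx=4,fy=4,interpolation=cv2.INTER_CUBIC)
cv2.imwrite("pics/g1.png",a[:,:,::-1])
E
```

```text
[ 0.49476135 -0.18392519  0.02969817] [6.29570960e-04 6.15190609e-01 7.88378049e-01 4.11978136e-04]
```

View pics/g1.png

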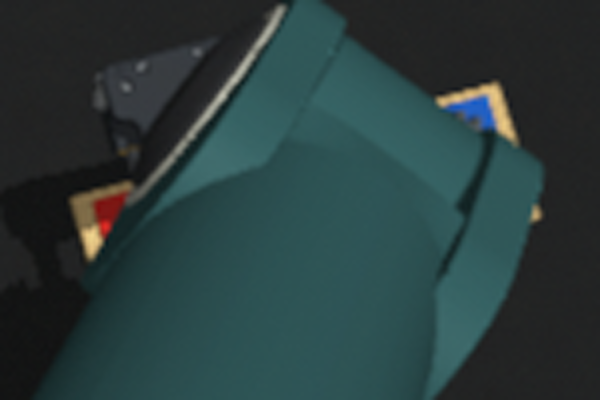

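Call:
step_arm:
  plan: [0, 0, 0, 0, 0, 0, 0, 0, 0, 0, 0, 0, 0, 0, 0, 0, 0, 0, 0, 0, 0, 0, 0, 0, 0, 0, 0, 0, 0, 0, 0, 0, 0, 0, 0, 0, 0, 0, 0, 0, 0, 0, 0, 0, 0, 0, 0, 0, 0, 0, 0, 0, 0, 0, 0, 0, 0, 0, 0, 0]
  grip: -1
  squeeze: 30

```text
t: 4.85
position: [0.4943, -0.1841, 0.0288]
eef_rot: [0.0, 0.615, 0.788, -0.0]
contact_force: [0.4, -0.1, -0.5]
opening: 0.402
finger_force: 30.0
```

```bash
python3 - <<'E'
from pl import *
s=get_state();print(s["position"],s["opening"]*94,s["finger_force"])
p=legs([(.4945,-.1837,.15,.248),(.4944,.1985,.15,.207),(.4944,.1985,.065,.207)])
E
```

```text
[ 0.49425246 -0.18407946  0.028814  ] 37.81329399578263 29.999822471290827
[0.002, 0.002, -0.808, 0.0, 0.0, -0.002] rows>=2.4 -> [0.4945, -0.1837, 0.15]
[0.823, 0.209, -0.0, 0.0, 0.0, 0.009] rows>=2.5 -> [0.4945, -0.0563, 0.15]
[0.826, 0.197, -0.0, 0.0, 0.0, 0.009] rows>=2.5 -> [0.4945, 0.071, 0.15]
[0.829, 0.185, -0.0, 0.0, 0.0, 0.008] rows>=2.5 -> [0.4944, 0.1984, 0.15]
[0.0, 0.0, 0.566, 0.0, 0.0, 0.0] rows>=1.7 -> [0.4944, 0.1984, 0.0651]
```

Call:
step_arm:
  plan: [0, 0, -0.2, 0, 0, 0, 0, 0, -0.5, 0, 0, 0, 0.002, 0.002, -0.808, 0, 0, 0, 0.002, 0.002, -0.808, 0, 0, 0, 0.002, 0.002, -0.808, 0, 0, 0]

```text
t: 5.35
position: [0.4948, -0.1834, 0.1505]
eef_rot: [0.001, 0.615, 0.788, 0.001]
contact_force: [-0.0, 0.5, -2.4]
opening: 0.404
finger_force: 30.0
```

Call:
step_arm:
  plan: [0.2, 0.05, 0, 0, 0, 0, 0.5, 0.12, 0, 0, 0, 0.005, 0.823, 0.209, 0, 0, 0, 0.009, 0.823, 0.209, 0, 0, 0, 0.009]

```text
t: 5.75
position: [0.4942, -0.0498, 0.1483]
eef_rot: [-0.002, 0.618, 0.786, -0.0]
contact_force: [0.2, -0.7, -2.3]
opening: 0.4
finger_force: 30.0
```

Call:
step_arm:
  plan: [0.3, 0.07, 0, 0, 0, 0, 0.6, 0.14, 0, 0, 0, 0.005, 0.826, 0.197, 0, 0, 0, 0.009, 0.826, 0.197, 0, 0, 0, 0.009]

```text
t: 6.15
position: [0.4941, 0.0758, 0.1484]
eef_rot: [-0.001, 0.624, 0.781, -0.001]
contact_force: [0.6, -0.1, -2.1]
opening: 0.405
finger_force: 30.0
```

Call:
step_arm:
  plan: [0.3, 0.07, 0, 0, 0, 0, 0.6, 0.14, 0, 0, 0, 0.005, 0.829, 0.185, 0, 0, 0, 0.008, 0.829, 0.185, 0, 0, 0, 0.008, 0.829, 0.185, 0, 0, 0, 0.008, 0.829, 0.185, 0, 0, 0, 0.008]

```text
t: 6.75
position: [0.4954, 0.1968, 0.1493]
eef_rot: [-0.0, 0.632, 0.775, -0.001]
contact_force: [-0.6, 0.1, -1.6]
opening: 0.404
finger_force: 30.0
```

Call:
step_arm:
  plan: [0, 0, 0.2, 0, 0, 0, 0, 0, 0.4, 0, 0, 0, 0, 0, 0.566, 0, 0, 0, 0, 0, 0.566, 0, 0, 0, 0, 0, 0.566, 0, 0, 0, 0, 0, 0.566, 0, 0, 0, 0, 0, 0.566, 0, 0, 0]

```text
t: 7.45
position: [0.4962, 0.1985, 0.0663]
eef_rot: [0.0, 0.631, 0.775, 0.001]
contact_force: [-0.5, 0.8, -1.2]
opening: 0.403
finger_force: 30.0
```

```bash
python3 - <<'E'
from pl import *
import cv2
s=get_state();print(s["position"],s["opening"]*94,s["contact_force"])
p=legs([(.4944,.1985,.0235,.207)])
from h import *
f=grab_frame("scene")
a=cv2.resize(f["color"][110:220,290:430],None,fx=5,fy=5,interpolation=cv2.INTER_CUBIC)
cv2.imwrite("pics/p1.png",a[:,:,::-1])
E
```

```text
[0.49624201 0.19854726 0.06629891] 37.87213284341219 [-0.52760815  0.76239985 -1.20688456]
[0.002, -0.013, 0.285, 0.001, -0.0, -0.002] rows>=0.9 -> [0.4943, 0.1985, 0.0235]
```

View pics/p1.png

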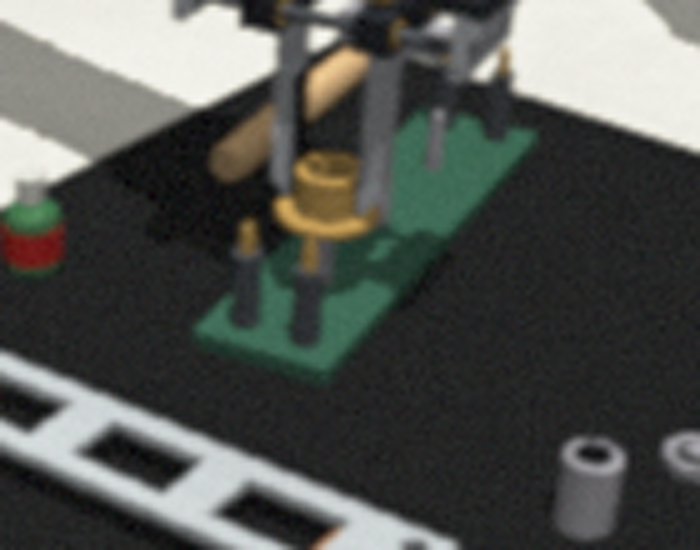

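Call:
step_arm:
  plan: [0.002, -0.01, 0.08, 0, 0, 0, 0.002, -0.01, 0.14, 0, 0, 0, 0.002, -0.01, 0.2, 0, 0, 0, 0.002, -0.01, 0.25, 0, 0, 0, 0.002, -0.01, 0.285, 0, 0, 0, 0.002, -0.01, 0.285, 0, 0, 0, 0.002, -0.01, 0.285, 0, 0, 0]

```text
t: 8.2
position: [0.4941, 0.1983, 0.022]
eef_rot: [0.0, 0.631, 0.776, -0.0]
contact_force: [-0.1, 0.6, -1.8]
opening: 0.401
finger_force: 30.0
```

Call:
step_arm:
  plan: [0, 0, 0, 0, 0, 0, 0, 0, 0, 0, 0, 0, 0, 0, 0, 0, 0, 0, 0, 0, 0, 0, 0, 0, 0, 0, 0, 0, 0, 0]
  grip: 0.5

```text
t: 8.7
position: [0.4941, 0.1984, 0.0224]
eef_rot: [0.0, 0.631, 0.776, 0.0]
contact_force: [0.3, 0.0, -0.2]
opening: 0.745
finger_force: 0.0
```

```bash
python3 - <<'E'
from pl import *
s=get_state();print(s["position"],s["opening"]*94,s["contact_force"])
p=legs([(.4944,.1985,.16,.207),(.5141,-.2612,.14,.248),(.5141,-.2612,.026,.248)])
E
```

```text
[0.49407951 0.19844304 0.02236807] 70.02207372962218 [ 0.29721939  0.0493863  -0.15209193]
[-0.0, 0.002, -0.918, 0.0, 0.0, -0.002] rows>=2.8 -> [0.4944, 0.1985, 0.1601]
[-0.757, -0.126, 0.033, 0.0, 0.0, -0.006] rows>=2.3 -> [0.4993, 0.0835, 0.1551]
[-0.755, -0.133, 0.034, 0.0, 0.0, -0.007] rows>=2.3 -> [0.5042, -0.0314, 0.15]
[-0.754, -0.141, 0.033, 0.0, 0.0, -0.006] rows>=2.3 -> [0.5091, -0.1463, 0.1451]
[-0.752, -0.148, 0.034, 0.0, 0.0, -0.007] rows>=2.3 -> [0.5141, -0.2612, 0.14]
[0.0, 0.0, 0.76, 0.0, 0.0, 0.0] rows>=2.3 -> [0.5141, -0.2612, 0.026]
```

Call:
step_arm:
  plan: [0, 0, -0.25, 0, 0, 0, 0, 0, -0.6, 0, 0, 0, 0, 0.002, -0.918, 0, 0, 0, 0, 0.002, -0.918, 0, 0, 0]

```text
t: 9.1
position: [0.497, 0.1994, 0.1658]
eef_rot: [0.001, 0.631, 0.775, 0.004]
contact_force: [-0.3, -0.1, -1.7]
opening: 0.752
finger_force: 0.0
```

Call:
step_arm:
  plan: [-0.757, -0.126, 0.033, 0, 0, -0.006, -0.757, -0.126, 0.033, 0, 0, -0.006, -0.757, -0.126, 0.033, 0, 0, -0.006]

```text
t: 9.4
position: [0.4986, 0.0788, 0.1551]
eef_rot: [0.0, 0.629, 0.777, -0.0]
contact_force: [0.4, 1.0, 0.5]
opening: 0.746
finger_force: 0.0
```

Call:
step_arm:
  plan: [-0.755, -0.133, 0.034, 0, 0, -0.007, -0.755, -0.133, 0.034, 0, 0, -0.007, -0.755, -0.133, 0.034, 0, 0, -0.007]

```text
t: 9.7
position: [0.5029, -0.0363, 0.15]
eef_rot: [0.0, 0.625, 0.78, -0.0]
contact_force: [0.9, 0.3, -0.5]
opening: 0.752
finger_force: 0.0
```

Call:
step_arm:
  plan: [-0.754, -0.141, 0.033, 0, 0, -0.006, -0.754, -0.141, 0.033, 0, 0, -0.006, -0.754, -0.141, 0.033, 0, 0, -0.006]

```text
t: 10.0
position: [0.5072, -0.1514, 0.145]
eef_rot: [0.001, 0.622, 0.783, -0.001]
contact_force: [0.5, 0.6, -0.1]
opening: 0.75
finger_force: 0.0
```

Call:
step_arm:
  plan: [-0.752, -0.148, 0.034, 0, 0, -0.007, -0.752, -0.148, 0.034, 0, 0, -0.007, -0.752, -0.148, 0.034, 0, 0, -0.007, -0.752, -0.148, 0.034, 0, 0, -0.007, -0.752, -0.148, 0.034, 0, 0, -0.007, -0.752, -0.148, 0.034, 0, 0, -0.007]

```text
t: 10.6
position: [0.5129, -0.2597, 0.1398]
eef_rot: [-0.0, 0.615, 0.789, 0.0]
contact_force: [0.8, 0.8, -0.6]
opening: 0.745
finger_force: 0.0
```

```bash
python3 - <<'E'
from pl import *
import cv2
s=get_state();print(s["position"],s["opening"]*94,s["contact_force"])
p=legs([(.5141,-.2612,.025,.248)])
from h import *
f=grab_frame("top")
a=cv2.resize(f["color"][165:285,125:285],None,fx=4,fy=4,interpolation=cv2.INTER_CUBIC)
cv2.imwrite("pics/p2.png",a[:,:,::-1])
E
```

```text
[ 0.51290485 -0.25973296  0.13983579] 70.07353681129295 [ 0.7534945   0.80529055 -0.64504994]
[-0.012, 0.005, 0.766, 0.0, -0.0, -0.001] rows>=2.3 -> [0.5141, -0.2612, 0.0249]
```

View pics/p2.png

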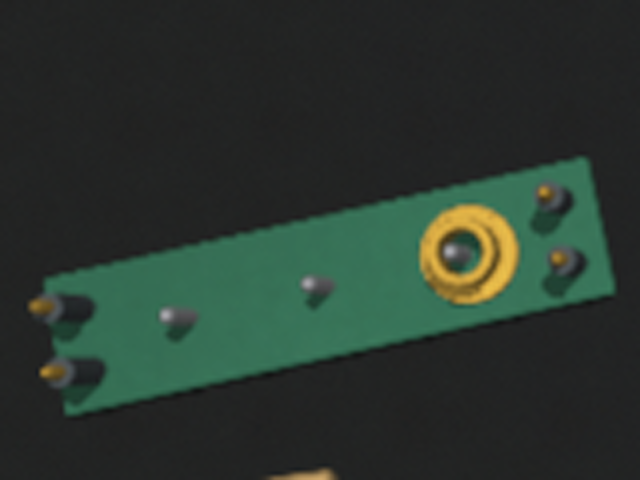

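Call:
step_arm:
  plan: [0, 0, 0.25, 0, 0, 0, 0, 0, 0.5, 0, 0, 0, 0, 0, 0.7, 0, 0, 0, 0, 0, 0.767, 0, 0, 0, 0, 0, 0.767, 0, 0, 0, 0, 0, 0.767, 0, 0, 0, 0, 0, 0.767, 0, 0, 0]

```text
t: 11.35
position: [0.5135, -0.2615, 0.0265]
eef_rot: [0.001, 0.615, 0.788, 0.0]
contact_force: [-0.2, -0.0, 0.1]
opening: 0.754
finger_force: 0.0
```

Call:
step_arm:
  plan: [0, 0, 0, 0, 0, 0, 0, 0, 0, 0, 0, 0, 0, 0, 0, 0, 0, 0, 0, 0, 0, 0, 0, 0, 0, 0, 0, 0, 0, 0, 0, 0, 0, 0, 0, 0, 0, 0, 0, 0, 0, 0]
  grip: -1
  squeeze: 30

```text
t: 12.05
position: [0.513, -0.2613, 0.0254]
eef_rot: [0.0, 0.615, 0.788, 0.0]
contact_force: [0.6, 2.0, 7.5]
opening: 0.537
finger_force: 29.9
```

```bash
python3 - <<'E'
from pl import *
s=get_state();print(s["position"],s["opening"]*94,s["finger_force"])
p=legs([(.5141,-.2612,.15,.248),(.478,.279,.15,.207),(.478,.279,.06,.207),(.478,.279,.0195,.207),(.478,.279,.15,.207)])
E
```

```text
[ 0.51303371 -0.26126745  0.02537432] 50.44763243131066 29.856301338295452
[-0.001, 0.008, -0.831, 0.001, 0.0, -0.002] rows>=2.5 -> [0.5141, -0.2611, 0.15]
[0.887, 0.163, -0.0, -0.0, 0.0, 0.007] rows>=2.7 -> [0.5051, -0.1261, 0.15]
[0.889, 0.153, -0.0, -0.0, 0.0, 0.006] rows>=2.7 -> [0.496, 0.0089, 0.1499]
[0.891, 0.145, -0.001, -0.0, 0.0, 0.007] rows>=2.7 -> [0.487, 0.144, 0.15]
[0.892, 0.135, -0.0, -0.0, 0.0, 0.006] rows>=2.7 -> [0.478, 0.279, 0.15]
[0.0, 0.001, 0.6, -0.0, 0.0, 0.0] rows>=1.8 -> [0.4781, 0.279, 0.06]
[0.0, -0.0, 0.27, -0.0, 0.0, 0.0] rows>=0.8 -> [0.478, 0.279, 0.0195]
[0.0, -0.001, -0.87, -0.0, 0.0, 0.0] rows>=2.6 -> [0.478, 0.279, 0.15]
```

Call:
step_arm:
  plan: [0, 0, -0.1, 0, 0, 0, 0, 0, -0.3, 0, 0, 0, 0, 0, -0.6, 0, 0, 0, 0, 0.005, -0.831, 0, 0, 0, 0, 0.005, -0.831, 0, 0, 0, 0, 0.005, -0.831, 0, 0, 0]

```text
t: 12.65
position: [0.5134, -0.261, 0.1504]
eef_rot: [0.001, 0.615, 0.788, 0.0]
contact_force: [-0.7, 1.5, -2.3]
opening: 0.54
finger_force: 29.8
```

```bash
python3 - <<'E'
from h import *
s=get_state();print(s["position"],s["opening"]*94,s["finger_force"],s["contact_force"])
f=grab_frame("scene")
a=cv2.resize(f["color"][140:320,150:320],None,fx=3.3,fy=3.3,interpolation=cv2.INTER_CUBIC)
cv2.imwrite("pics/p3.png",a[:,:,::-1])
E
```

```text
[ 0.5134479  -0.26099997  0.15042786] 50.76371617393196 29.816108992381487 [-0.68582564  1.49292674 -2.29343548]
```

View pics/p3.png

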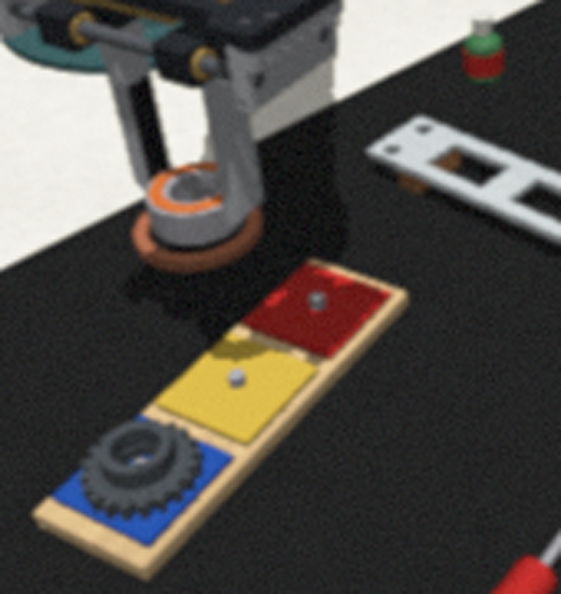

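Call:
step_arm:
  plan: [0.3, 0.05, 0, 0, 0, 0, 0.6, 0.1, 0, 0, 0, 0.005, 0.887, 0.163, 0, 0, 0, 0.007, 0.887, 0.163, 0, 0, 0, 0.007]

```text
t: 13.1
position: [0.5041, -0.1199, 0.1481]
eef_rot: [-0.002, 0.617, 0.787, -0.0]
contact_force: [0.1, -0.8, -1.9]
opening: 0.54
finger_force: 29.8
```

Call:
step_arm:
  plan: [0.3, 0.05, 0, 0, 0, 0, 0.6, 0.1, 0, 0, 0, 0.005, 0.889, 0.153, 0, 0, 0, 0.006, 0.889, 0.153, 0, 0, 0, 0.006]

```text
t: 13.5
position: [0.4951, 0.0144, 0.1483]
eef_rot: [-0.001, 0.621, 0.784, -0.0]
contact_force: [-0.1, -0.9, -1.1]
opening: 0.534
finger_force: 29.8
```

Call:
step_arm:
  plan: [0.3, 0.05, 0, 0, 0, 0, 0.6, 0.1, 0, 0, 0, 0.005, 0.891, 0.145, 0, 0, 0, 0.007, 0.891, 0.145, 0, 0, 0, 0.007]

```text
t: 13.9
position: [0.4862, 0.1492, 0.1484]
eef_rot: [-0.001, 0.625, 0.781, -0.001]
contact_force: [-0.2, -0.8, -2.4]
opening: 0.538
finger_force: 29.8
```

Call:
step_arm:
  plan: [0.3, 0.05, 0, 0, 0, 0, 0.6, 0.1, 0, 0, 0, 0.005, 0.892, 0.135, 0, 0, 0, 0.006, 0.892, 0.135, 0, 0, 0, 0.006, 0.892, 0.135, 0, 0, 0, 0.006, 0.892, 0.135, 0, 0, 0, 0.006]

```text
t: 14.5
position: [0.4791, 0.2775, 0.1489]
eef_rot: [0.0, 0.632, 0.775, -0.001]
contact_force: [0.9, -1.3, -1.7]
opening: 0.534
finger_force: 29.8
```

Call:
step_arm:
  plan: [0, 0, 0.2, 0, 0, 0, 0, 0, 0.4, 0, 0, 0, 0, 0, 0.55, 0, 0, 0, 0, 0, 0.55, 0, 0, 0, 0, 0, 0.55, 0, 0, 0, 0, 0, 0.55, 0, 0, 0, 0, 0, 0.55, 0, 0, 0]

```text
t: 15.2
position: [0.4795, 0.2793, 0.0682]
eef_rot: [0.0, 0.631, 0.775, 0.001]
contact_force: [-0.2, -0.4, -2.2]
opening: 0.533
finger_force: 29.8
```

```bash
python3 - <<'E'
from pl import *
import cv2
s=get_state();print(s["position"],s["opening"]*94,s["contact_force"])
p=legs([(.478,.279,.0195,.207)])
from h import *
f=grab_frame("scene")
a=cv2.resize(f["color"][100:200,290:430],None,fx=5,fy=5,interpolation=cv2.INTER_CUBIC)
cv2.imwrite("pics/p4.png",a[:,:,::-1])
E
```

```text
[0.4795347  0.27932195 0.0682144 ] 50.14507952816942 [-0.164977   -0.39979175 -2.19611604]
[-0.0, -0.011, 0.325, 0.001, -0.001, -0.002] rows>=1.0 -> [0.478, 0.279, 0.0195]
```

View pics/p4.png

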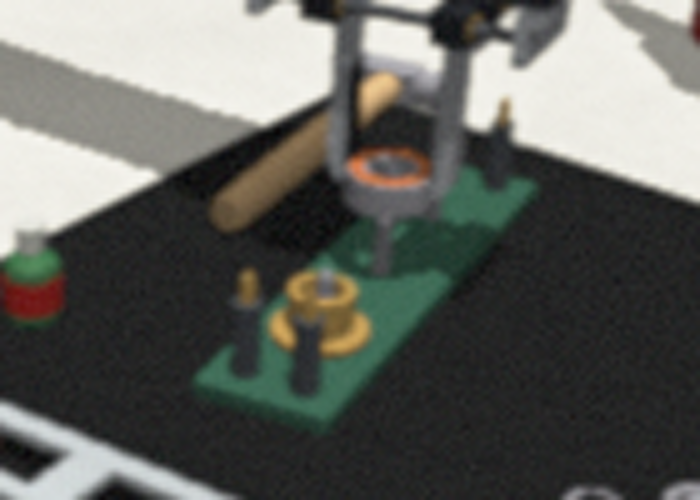

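Call:
step_arm:
  plan: [0, -0.007, 0.08, 0, 0, 0, 0, -0.007, 0.15, 0, 0, 0, 0, -0.007, 0.22, 0, 0, 0, 0, -0.007, 0.28, 0, 0, 0, 0, -0.007, 0.32, 0, 0, 0, 0, -0.007, 0.32, 0, 0, 0, 0, -0.007, 0.32, 0, 0, 0]

```text
t: 15.95
position: [0.4779, 0.2788, 0.0186]
eef_rot: [0.0, 0.631, 0.776, -0.0]
contact_force: [0.6, -0.9, -1.6]
opening: 0.537
finger_force: 29.8
```

Call:
step_arm:
  plan: [0, 0, 0, 0, 0, 0, 0, 0, 0, 0, 0, 0, 0, 0, 0, 0, 0, 0, 0, 0, 0, 0, 0, 0, 0, 0, 0, 0, 0, 0]
  grip: 0.5

```text
t: 16.45
position: [0.4779, 0.279, 0.0191]
eef_rot: [0.0, 0.631, 0.776, 0.0]
contact_force: [-0.0, 0.3, -0.6]
opening: 0.746
finger_force: 0.0
```

```bash
python3 - <<'E'
from pl import *
s=get_state();print(s["position"],s["opening"]*94,s["contact_force"])
p=legs([(.478,.279,.15,.207),(.5342,-.3355,.14,.248),(.5342,-.3355,.0305,.248)])
E
```

```text
[0.47791315 0.27896375 0.01908158] 70.10865513846177 [-0.03808886  0.26190538 -0.61349824]
[0.0, 0.001, -0.873, 0.0, -0.0, -0.002] rows>=2.6 -> [0.478, 0.279, 0.15]
[-0.817, -0.096, 0.013, 0.0, -0.0, -0.005] rows>=2.5 -> [0.4892, 0.1561, 0.1481]
[-0.816, -0.102, 0.013, 0.0, -0.0, -0.005] rows>=2.5 -> [0.5004, 0.0333, 0.1461]
[-0.816, -0.108, 0.014, 0.0, -0.0, -0.005] rows>=2.5 -> [0.5117, -0.0897, 0.144]
[-0.815, -0.115, 0.013, 0.0, -0.0, -0.005] rows>=2.5 -> [0.523, -0.2126, 0.1421]
[-0.814, -0.121, 0.014, 0.0, -0.0, -0.006] rows>=2.5 -> [0.5342, -0.3356, 0.14]
[0.0, -0.0, 0.73, 0.0, -0.0, 0.0] rows>=2.2 -> [0.5343, -0.3356, 0.0305]
```

Call:
step_arm:
  plan: [0, 0, -0.25, 0, 0, 0, 0, 0, -0.6, 0, 0, 0, 0, 0, -0.873, 0, 0, 0, 0, 0, -0.873, 0, 0, 0]

```text
t: 16.85
position: [0.4802, 0.2801, 0.1553]
eef_rot: [0.001, 0.631, 0.775, 0.004]
contact_force: [0.7, -0.1, -0.5]
opening: 0.75
finger_force: 0.0
```

Call:
step_arm:
  plan: [-0.817, -0.096, 0.013, 0, 0, -0.005, -0.817, -0.096, 0.013, 0, 0, -0.005, -0.817, -0.096, 0.013, 0, 0, -0.005]

```text
t: 17.15
position: [0.4886, 0.152, 0.1481]
eef_rot: [0.0, 0.63, 0.777, -0.0]
contact_force: [0.4, 0.8, 0.8]
opening: 0.75
finger_force: 0.0
```

Call:
step_arm:
  plan: [-0.816, -0.102, 0.013, 0, 0, -0.005, -0.816, -0.102, 0.013, 0, 0, -0.005, -0.816, -0.102, 0.013, 0, 0, -0.005]

```text
t: 17.45
position: [0.4993, 0.029, 0.1462]
eef_rot: [0.0, 0.627, 0.779, -0.0]
contact_force: [0.7, 1.7, -0.6]
opening: 0.749
finger_force: 0.0
```

Call:
step_arm:
  plan: [-0.816, -0.108, 0.014, 0, 0, -0.005, -0.816, -0.108, 0.014, 0, 0, -0.005, -0.816, -0.108, 0.014, 0, 0, -0.005]

```text
t: 17.75
position: [0.51, -0.0941, 0.1441]
eef_rot: [0.001, 0.624, 0.782, -0.0]
contact_force: [0.3, 0.8, 0.3]
opening: 0.75
finger_force: 0.0
```

Call:
step_arm:
  plan: [-0.815, -0.115, 0.013, 0, 0, -0.005, -0.815, -0.115, 0.013, 0, 0, -0.005, -0.815, -0.115, 0.013, 0, 0, -0.005]

```text
t: 18.05
position: [0.5205, -0.2173, 0.142]
eef_rot: [0.0, 0.62, 0.784, -0.001]
contact_force: [-0.1, 0.2, 0.1]
opening: 0.752
finger_force: 0.0
```

Call:
step_arm:
  plan: [-0.814, -0.121, 0.014, 0, 0, -0.006, -0.814, -0.121, 0.014, 0, 0, -0.006, -0.814, -0.121, 0.014, 0, 0, -0.006, -0.814, -0.121, 0.014, 0, 0, -0.006, -0.814, -0.121, 0.014, 0, 0, -0.006, -0.814, -0.121, 0.014, 0, 0, -0.006]

```text
t: 18.65
position: [0.5323, -0.3346, 0.1397]
eef_rot: [-0.0, 0.615, 0.789, 0.0]
contact_force: [0.5, -0.3, 0.5]
opening: 0.749
finger_force: 0.0
```

Call:
step_arm:
  plan: [0, 0, 0.25, 0, 0, 0, 0, 0, 0.5, 0, 0, 0, 0, 0, 0.6, 0, 0, 0, 0, 0, 0.6, 0, 0, 0, 0, 0, 0.6, 0, 0, 0, 0, 0, 0.6, 0, 0, 0]

```text
t: 19.25
position: [0.533, -0.3362, 0.0518]
eef_rot: [0.001, 0.615, 0.788, 0.0]
contact_force: [-0.7, -1.7, -0.2]
opening: 0.751
finger_force: 0.0
```

```bash
python3 - <<'E'
from pl import *
s=get_state();print(s["position"],s["opening"]*94,s["finger_force"])
p=legs([(.5342,-.3355,.0305,.248)])
p=legs([(.5342,-.3355,.15,.248),(.4616,.3575,.15,.207),(.4616,.3575,.06,.207)],p)
E
```

```text
[ 0.53300402 -0.33623213  0.0517643 ] 70.57072709929338 0.0
[0.003, 0.009, 0.142, 0.001, 0.001, -0.002] rows>=0.4 -> [0.5342, -0.3355, 0.0305]
[0.0, -0.0, -0.797, 0.0, 0.0, 0.0] rows>=2.4 -> [0.5342, -0.3355, 0.15]
[0.919, 0.133, 0.0, 0.0, 0.0, 0.005] rows>=2.8 -> [0.5196, -0.197, 0.15]
[0.921, 0.126, 0.0, 0.0, 0.0, 0.005] rows>=2.8 -> [0.5051, -0.0583, 0.15]
[0.921, 0.119, 0.0, 0.0, 0.0, 0.005] rows>=2.8 -> [0.4905, 0.0802, 0.15]
[0.922, 0.112, 0.0, 0.0, 0.0, 0.006] rows>=2.8 -> [0.4761, 0.2188, 0.15]
[0.924, 0.104, 0.0, 0.0, 0.0, 0.005] rows>=2.8 -> [0.4616, 0.3575, 0.15]
[-0.0, -0.0, 0.6, 0.0, 0.0, 0.0] rows>=1.8 -> [0.4617, 0.3575, 0.06]
```

Call:
step_arm:
  plan: [0, 0.004, 0.06, 0, 0, 0, 0, 0.004, 0.13, 0, 0, 0, 0, 0.004, 0.13, 0, 0, 0, 0, 0.004, 0.13, 0, 0, 0]

```text
t: 19.65
position: [0.5325, -0.3357, 0.0301]
eef_rot: [-0.0, 0.615, 0.788, -0.0]
contact_force: [0.2, -0.1, -0.3]
opening: 0.748
finger_force: 0.0
```

Call:
step_arm:
  plan: [0, 0, 0, 0, 0, 0, 0, 0, 0, 0, 0, 0, 0, 0, 0, 0, 0, 0, 0, 0, 0, 0, 0, 0, 0, 0, 0, 0, 0, 0, 0, 0, 0, 0, 0, 0, 0, 0, 0, 0, 0, 0, 0, 0, 0, 0, 0, 0]
  grip: -1
  squeeze: 40

```text
t: 20.45
position: [0.5328, -0.3357, 0.0306]
eef_rot: [0.0, 0.615, 0.788, 0.0]
contact_force: [0.2, 1.0, 2.7]
opening: 0.408
finger_force: 39.5
```

Call:
step_arm:
  plan: [0, 0, -0.1, 0, 0, 0, 0, 0, -0.3, 0, 0, 0, 0, 0, -0.6, 0, 0, 0, 0, 0, -0.8, 0, 0, 0, 0, 0, -0.8, 0, 0, 0, 0, 0, -0.8, 0, 0, 0]

```text
t: 21.05
position: [0.5327, -0.3355, 0.1511]
eef_rot: [0.0, 0.615, 0.788, 0.0]
contact_force: [0.7, -1.2, -3.3]
opening: 0.413
finger_force: 39.6
```

```bash
python3 - <<'E'
from h import *
s=get_state();print(s["position"],s["opening"]*94,s["finger_force"],s["contact_force"])
f=grab_frame("scene")
a=cv2.resize(f["color"][150:330,130:300],None,fx=3.3,fy=3.3,interpolation=cv2.INTER_CUBIC)
cv2.imwrite("pics/p5.png",a[:,:,::-1])
from pl import *
legs([(.4616,.3575,.15,.207),(.4616,.3575,.065,.207)])
E
```

```text
[ 0.53273579 -0.33549524  0.15111408] 38.802167883828425 39.55006976611912 [ 0.70007297 -1.15229415 -3.30271373]
[0.919, 0.133, 0.001, -0.0, -0.0, 0.005] rows>=2.8 -> [0.5182, -0.1966, 0.15]
[0.92, 0.126, 0.001, -0.0, -0.0, 0.005] rows>=2.8 -> [0.5041, -0.0581, 0.15]
[0.921, 0.118, 0.0, -0.0, -0.0, 0.005] rows>=2.8 -> [0.4899, 0.0805, 0.1501]
[0.922, 0.111, 0.001, -0.0, -0.0, 0.005] rows>=2.8 -> [0.4757, 0.2191, 0.15]
[0.922, 0.104, 0.0, -0.0, -0.0, 0.004] rows>=2.8 -> [0.4616, 0.3575, 0.1501]
[-0.0, 0.0, 0.567, -0.0, -0.0, 0.0] rows>=1.7 -> [0.4615, 0.3576, 0.065]
```

View pics/p5.png

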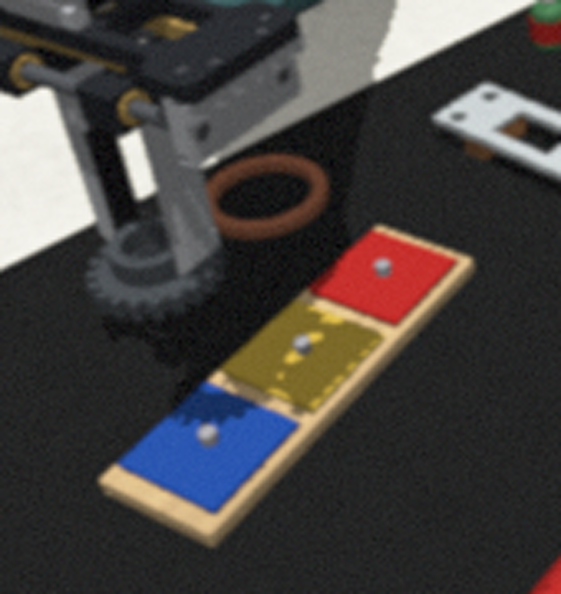

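Call:
step_arm:
  plan: [0.3, 0.04, 0, 0, 0, 0, 0.6, 0.08, 0, 0, 0, 0.003, 0.919, 0.133, 0.001, 0, 0, 0.005, 0.919, 0.133, 0.001, 0, 0, 0.005]

```text
t: 21.5
position: [0.5183, -0.19, 0.1487]
eef_rot: [-0.002, 0.615, 0.788, 0.0]
contact_force: [0.5, -1.9, -2.9]
opening: 0.406
finger_force: 39.5
```

Call:
step_arm:
  plan: [0.3, 0.04, 0, 0, 0, 0, 0.6, 0.08, 0, 0, 0, 0.003, 0.92, 0.126, 0.001, 0, 0, 0.005, 0.92, 0.126, 0.001, 0, 0, 0.005]

```text
t: 21.9
position: [0.5034, -0.0519, 0.1488]
eef_rot: [-0.002, 0.618, 0.786, -0.0]
contact_force: [-0.1, -1.1, -2.6]
opening: 0.41
finger_force: 39.5
```

Call:
step_arm:
  plan: [0.3, 0.04, 0, 0, 0, 0, 0.6, 0.08, 0, 0, 0, 0.003, 0.921, 0.118, 0, 0, 0, 0.005, 0.921, 0.118, 0, 0, 0, 0.005]

```text
t: 22.3
position: [0.4887, 0.0861, 0.1489]
eef_rot: [-0.001, 0.621, 0.783, -0.001]
contact_force: [0.7, -1.0, -3.2]
opening: 0.411
finger_force: 39.5
```

Call:
step_arm:
  plan: [0.3, 0.04, 0, 0, 0, 0, 0.6, 0.08, 0, 0, 0, 0.003, 0.922, 0.111, 0.001, 0, 0, 0.005, 0.922, 0.111, 0.001, 0, 0, 0.005]

```text
t: 22.7
position: [0.474, 0.2246, 0.1486]
eef_rot: [-0.001, 0.625, 0.781, -0.001]
contact_force: [1.1, -1.5, -3.1]
opening: 0.41
finger_force: 39.5
```

Call:
step_arm:
  plan: [0.3, 0.04, 0, 0, 0, 0, 0.6, 0.08, 0, 0, 0, 0.003, 0.922, 0.104, 0, 0, 0, 0.004, 0.922, 0.104, 0, 0, 0, 0.004, 0.922, 0.104, 0, 0, 0, 0.004, 0.922, 0.104, 0, 0, 0, 0.004]

```text
t: 23.3
position: [0.4621, 0.3557, 0.1492]
eef_rot: [0.0, 0.63, 0.776, -0.001]
contact_force: [0.2, -0.1, -2.3]
opening: 0.411
finger_force: 39.5
```

Call:
step_arm:
  plan: [0, 0, 0.2, 0, 0, 0, 0, 0, 0.4, 0, 0, 0, 0, 0, 0.55, 0, 0, 0, 0, 0, 0.55, 0, 0, 0, 0, 0, 0.55, 0, 0, 0, 0, 0, 0.55, 0, 0, 0, 0, 0, 0.55, 0, 0, 0, 0, 0, 0.55, 0, 0, 0]

```text
t: 24.1
position: [0.4623, 0.3573, 0.0683]
eef_rot: [0.0, 0.63, 0.777, 0.001]
contact_force: [-0.2, 0.5, -2.6]
opening: 0.41
finger_force: 39.5
```

```bash
python3 - <<'E'
from pl import *
s=get_state();print(s["position"],s["opening"]*94,s["contact_force"])
p=legs([(.4616,.3575,.025,.207)])
E
```

```text
[0.46231869 0.35731592 0.0683045 ] 38.57797139481262 [-0.24093306  0.45341204 -2.62927956]
[0.002, -0.005, 0.289, 0.001, -0.0, 0.0] rows>=0.9 -> [0.4616, 0.3575, 0.025]
```

Call:
step_arm:
  plan: [0, -0.003, 0.08, 0, 0, 0, 0, -0.003, 0.15, 0, 0, 0, 0, -0.003, 0.21, 0, 0, 0, 0, -0.003, 0.25, 0, 0, 0, 0, -0.003, 0.28, 0, 0, 0, 0, -0.003, 0.28, 0, 0, 0, 0, -0.003, 0.28, 0, 0, 0]

```text
t: 24.8
position: [0.4617, 0.3569, 0.0254]
eef_rot: [0.0, 0.63, 0.777, -0.0]
contact_force: [0.6, -0.1, -2.2]
opening: 0.41
finger_force: 39.6
```

Call:
step_arm:
  plan: [0, 0, 0, 0, 0, 0, 0, 0, 0, 0, 0, 0, 0, 0, 0, 0, 0, 0, 0, 0, 0, 0, 0, 0, 0, 0, 0, 0, 0, 0]
  grip: 0.5

```text
t: 25.3
position: [0.4616, 0.357, 0.0255]
eef_rot: [0.0, 0.63, 0.777, 0.0]
contact_force: [0.2, 0.8, -0.2]
opening: 0.746
finger_force: 0.0
```

```bash
python3 - <<'E'
from pl import *
s=get_state();print(s["position"],s["opening"]*94,s["contact_force"],s["qpos"])
p=legs([(.4616,.3575,.16,.207),(.5404,-.0053,.14,1.6604)])
E
```

```text
[0.46164844 0.35697988 0.02553714] 70.08591106340843 [ 0.23295608  0.80514893 -0.2443411 ] [-1.03995829  0.61279436  0.43069437  1.85751103 -0.36052936  0.74845345
 -0.20343745]
[0.003, 0.001, -0.896, 0.0, -0.0, 0.0] rows>=2.7 -> [0.4617, 0.3574, 0.1599]
[-0.825, 0.005, 0.044, 0.0, 0.0, -0.308] rows>=3.2 -> [0.4879, 0.2365, 0.1533]
[-0.733, -0.379, 0.044, 0.0, 0.0, -0.308] rows>=3.2 -> [0.5142, 0.1156, 0.1467]
[-0.472, -0.676, 0.045, 0.0, 0.0, -0.309] rows>=3.2 -> [0.5405, -0.0053, 0.14]
```

Call:
step_arm:
  plan: [0, 0, -0.25, 0, 0, 0, 0, 0, -0.6, 0, 0, 0, 0, 0, -0.896, 0, 0, 0, 0, 0, -0.896, 0, 0, 0]
  grip: 0.9

```text
t: 25.7
position: [0.4639, 0.3585, 0.1658]
eef_rot: [0.0, 0.63, 0.776, 0.004]
contact_force: [0.2, -0.1, -1.2]
opening: 0.946
finger_force: 0.0
```

Call:
step_arm:
  plan: [-0.825, 0.005, 0.044, 0, 0, -0.308, -0.825, 0.005, 0.044, 0, 0, -0.308, -0.825, 0.005, 0.044, 0, 0, -0.308, -0.825, 0.005, 0.044, 0, 0, -0.308, -0.825, 0.005, 0.044, 0, 0, -0.308]

```text
t: 26.2
position: [0.488, 0.2353, 0.1532]
eef_rot: [-0.0, 0.426, 0.905, 0.0]
contact_force: [-0.2, 0.3, 0.4]
opening: 0.951
finger_force: 0.0
```

Call:
step_arm:
  plan: [-0.733, -0.379, 0.044, 0, 0, -0.308, -0.733, -0.379, 0.044, 0, 0, -0.308, -0.733, -0.379, 0.044, 0, 0, -0.308, -0.733, -0.379, 0.044, 0, 0, -0.308, -0.733, -0.379, 0.044, 0, 0, -0.308]

```text
t: 26.7
position: [0.5142, 0.115, 0.1466]
eef_rot: [-0.0, 0.197, 0.98, 0.0]
contact_force: [0.2, 1.1, 0.5]
opening: 0.953
finger_force: 0.0
```

Call:
step_arm:
  plan: [-0.472, -0.676, 0.045, 0, 0, -0.309, -0.472, -0.676, 0.045, 0, 0, -0.309, -0.472, -0.676, 0.045, 0, 0, -0.309, -0.472, -0.676, 0.045, 0, 0, -0.309, -0.472, -0.676, 0.045, 0, 0, -0.309, -0.472, -0.676, 0.045, 0, 0, -0.309, -0.472, -0.676, 0.045, 0, 0, -0.309]

```text
t: 27.4
position: [0.5404, -0.0042, 0.1399]
eef_rot: [-0.0, -0.044, 0.999, 0.0]
contact_force: [-0.2, -1.0, 0.3]
opening: 0.948
finger_force: 0.0
```

```bash
python3 - <<'E'
from h import *
from pl import *
s=get_state();print(s["position"],s["opening"]*94,s["contact_force"],s["qpos"].round(2))
p=legs([(.5404,-.0053,.05,1.6604),(.5404,-.0053,.008,1.6604)])
f=grab_frame("top")
a=cv2.resize(f["color"][165:285,125:365],None,fx=3.2,fy=3.2,interpolation=cv2.INTER_CUBIC)
cv2.imwrite("pics/p6.png",a[:,:,::-1])
E
```

```text
[ 0.54036784 -0.0041662   0.13988635] 89.13314195507098 [-0.20461533 -0.99040057  0.31756074] [-0.34  0.36  0.35  1.9  -0.15  0.91  1.75]
[0.0, -0.008, 0.599, 0.0, -0.0, -0.001] rows>=1.8 -> [0.5405, -0.0053, 0.05]
[0.0, 0.0, 0.28, 0.0, -0.0, 0.0] rows>=0.8 -> [0.5405, -0.0053, 0.008]
```

View pics/p6.png

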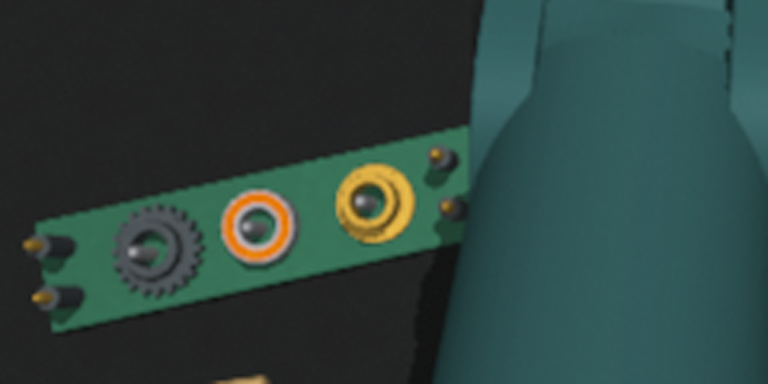

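Call:
step_arm:
  plan: [0, 0, 0.25, 0, 0, 0, 0, 0, 0.5, 0, 0, 0, 0, 0, 0.7, 0, 0, 0, 0, 0, 0.8, 0, 0, 0, 0, 0, 0.88, 0, 0, 0, 0, 0, 0.88, 0, 0, 0, 0, 0, 0.88, 0, 0, 0, 0, 0, 0.88, 0, 0, 0]

```text
t: 28.25
position: [0.5412, -0.0057, 0.0091]
eef_rot: [0.001, -0.045, 0.999, 0.0]
contact_force: [0.3, -0.0, 0.9]
opening: 0.951
finger_force: 0.0
```

Call:
step_arm:
  plan: [0, 0, 0, 0, 0, 0, 0, 0, 0, 0, 0, 0, 0, 0, 0, 0, 0, 0, 0, 0, 0, 0, 0, 0, 0, 0, 0, 0, 0, 0, 0, 0, 0, 0, 0, 0, 0, 0, 0, 0, 0, 0, 0, 0, 0, 0, 0, 0]
  grip: -1
  squeeze: 60

```text
t: 29.05
position: [0.5404, -0.0057, 0.008]
eef_rot: [0.0, -0.045, 0.999, -0.0]
contact_force: [-0.9, 0.3, 6.1]
opening: 0.623
finger_force: 60.0
```

```bash
python3 - <<'E'
from pl import *
s=get_state();print(s["position"],s["eef_rot"],s["opening"]*94,s["finger_force"],s["contact_force"])
p=legs([(.5404,-.0053,.13,1.6604),(.478,.2792,.16,.207),(.478,.2792,.09,.207)])
E
```

```text
[ 0.54041084 -0.00574569  0.00801814] [ 3.14554877e-05 -4.48746168e-02  9.98992626e-01 -2.28229967e-05] 58.603745180547804 60.002185106277466 [-0.87867464  0.3291974   6.07358339]
[-0.0, 0.003, -0.813, -0.0, 0.0, 0.0] rows>=2.4 -> [0.5404, -0.0053, 0.13]
[0.122, 0.963, -0.1, 0.0, 0.0, 0.463] rows>=4.9 -> [0.5092, 0.1369, 0.145]
[0.732, 0.638, -0.1, 0.0, 0.0, 0.462] rows>=4.8 -> [0.4779, 0.2792, 0.16]
[-0.0, 0.001, 0.466, 0.0, 0.0, 0.0] rows>=1.4 -> [0.4781, 0.2792, 0.0901]
```

Call:
step_arm:
  plan: [0, 0, -0.05, 0, 0, 0, 0, 0, -0.15, 0, 0, 0, 0, 0, -0.3, 0, 0, 0, 0, 0, -0.5, 0, 0, 0, 0, 0, -0.7, 0, 0, 0, 0, 0.003, -0.813, 0, 0, 0, 0, 0.003, -0.813, 0, 0, 0]

```text
t: 29.75
position: [0.5416, -0.0053, 0.133]
eef_rot: [0.002, -0.045, 0.999, 0.0]
contact_force: [-0.2, 0.0, -1.7]
opening: 0.627
finger_force: 60.0
```

Call:
step_arm:
  plan: [0.01, 0.08, -0.01, 0, 0, 0.04, 0.03, 0.24, -0.025, 0, 0, 0.116, 0.06, 0.48, -0.05, 0, 0, 0.231, 0.09, 0.72, -0.075, 0, 0, 0.347, 0.122, 0.963, -0.1, 0, 0, 0.463, 0.122, 0.963, -0.1, 0, 0, 0.463, 0.122, 0.963, -0.1, 0, 0, 0.463, 0.122, 0.963, -0.1, 0, 0, 0.463]

```text
t: 30.55
position: [0.509, 0.1362, 0.1446]
eef_rot: [-0.0, 0.312, 0.95, -0.0]
contact_force: [0.4, -0.1, -2.7]
opening: 0.628
finger_force: 60.0
```

Call:
step_arm:
  plan: [0.06, 0.05, -0.01, 0, 0, 0.04, 0.183, 0.16, -0.025, 0, 0, 0.116, 0.366, 0.319, -0.05, 0, 0, 0.231, 0.549, 0.478, -0.075, 0, 0, 0.347, 0.732, 0.638, -0.1, 0, 0, 0.462, 0.732, 0.638, -0.1, 0, 0, 0.462, 0.732, 0.638, -0.1, 0, 0, 0.462, 0.732, 0.638, -0.1, 0, 0, 0.462, 0.732, 0.638, -0.1, 0, 0, 0.462, 0.732, 0.638, -0.1, 0, 0, 0.462]

```text
t: 31.55
position: [0.4783, 0.2782, 0.1599]
eef_rot: [0.0, 0.63, 0.777, -0.0]
contact_force: [-0.3, 0.4, -2.6]
opening: 0.625
finger_force: 60.0
```

Call:
step_arm:
  plan: [0, 0, 0.1, 0, 0, 0, 0, 0, 0.2, 0, 0, 0, 0, 0, 0.3, 0, 0, 0, 0, 0, 0.4, 0, 0, 0, 0, 0, 0.466, 0, 0, 0, 0, 0, 0.466, 0, 0, 0, 0, 0, 0.466, 0, 0, 0, 0, 0, 0.466, 0, 0, 0]

```text
t: 32.35
position: [0.4782, 0.2793, 0.0905]
eef_rot: [0.0, 0.63, 0.777, 0.0]
contact_force: [-0.1, -0.3, -2.3]
opening: 0.628
finger_force: 60.0
```

```bash
python3 - <<'E'
from h import *
from pl import *
s=get_state();print(s["position"],s["eef_rot"],s["opening"]*94,s["finger_force"],s["contact_force"],s["wrist_torque"])
f=grab_frame("top");g=grab_frame("scene")
np.savez("fr.npz",t=f["color"],s=g["color"])
a=cv2.resize(f["color"][165:285,115:295],None,fx=4,fy=4,interpolation=cv2.INTER_CUBIC)[:,:720]
b=cv2.resize(g["color"][90:210,290:430],None,fx=5,fy=5,interpolation=cv2.INTER_CUBIC)
cv2.imwrite("pics/k1.png",a[:,:,::-1]); cv2.imwrite("pics/k2.png",b[:,:,::-1])
E
```

```text
[0.47824091 0.27933933 0.0905032 ] [1.42177928e-04 6.30051170e-01 7.76553501e-01 4.03187638e-04] 58.9881610445609 59.999218583106995 [-0.109736   -0.25850852 -2.25793764] [-0.04677898  0.01189252 -0.0921265 ]
```

View pics/k1.png

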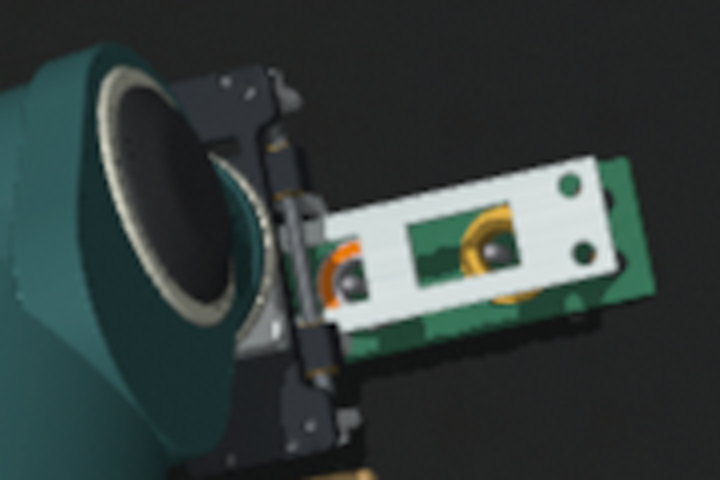

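View pics/k2.png

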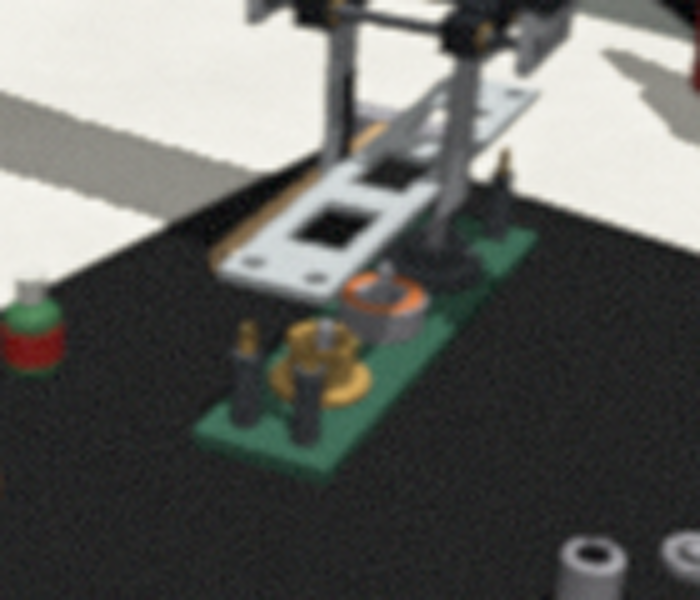

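```bash
python3 - <<'E'
from h import *
from scipy.optimize import least_squares
d=np.load("fr.npz"); f=grab_frame("top"); g=grab_frame("scene")
T=crop([[570,185],[585,253]],115,165,4); S=crop([[252,262],[316,278],[518,93]],290,90,5)
def ref(im,u,w=3):
    gr=im.astype(float).mean(2); x,y=np.round(u).astype(int); p=gr[y-w:y+w+1,x-w:x+w+1]; k=np.clip(np.percentile(p,75)-25-p,0,None)
    yy,xx=np.mgrid[y-w:y+w+1,x-w:x+w+1]; return np.array([(k*xx).sum(),(k*yy).sum()])/k.sum()
Tr=np.array([ref(d["t"],u) for u in T]); Sr=np.array([ref(d["s"],u,2) for u in S])
print((Tr-T).round(2).tolist(),(Sr-S).round(2).tolist())
H=np.array([[18,-140,5],[-18,-140,5]])/1e3
# expected pose of plate: carrier pose (0.478,.2792,.207) at z=.1025
for nm,t,s in(("click",T,S),("ref",Tr,Sr)):
  for i in range(2):
    pr=lambda X:np.r_[proj(f,X)[0]-t[i],proj(g,X)[0]-s[i]]
    r=least_squares(pr,[.5,.14,.1]); e=world([.478,.2792,.207],H[i]+[0,0,.1025])[0]
    print(nm,i,r.x.round(4),"res",r.fun.round(2),"minus expected mm",((r.x-e)*1e3).round(1),"top@z:",((unproj(f,t[i],.1075)-e)*1e3).round(1))
# image-space check of post tips in scene: clicks on tips
tip=crop([[249,325],[310,362],[506,152]],290,90,5)
W=world([.478,.2792,.207],np.array([[18,-140,74],[-18,-140,74],[-18,140,74]])/1e3)
print("tips scene proj-click",(proj(g,W)-tip).round(2).tolist())
H3=np.array([[18,-140,108],[-18,-140,108],[-18,140,108]])/1e3
print("holes scene proj-click",(proj(g,world([.478,.2792,.207],H3))-S).round(2).tolist())
print("holes top proj-click",(proj(f,world([.478,.2792,.207],H3[:2]))-T).round(2).tolist())
E
```

```text
[[-0.08, -0.01], [-0.33, 0.05]] [[0.29, 0.05], [-0.09, 0.11], [-0.29, 0.31]]
click 0 [0.5141 0.1358 0.1213] res [ 4.25  4.69  7.67 -1.09] minus expected mm [-10.3 -10.1  13.8] top@z: [0.6 1.  0. ]
click 1 [0.4992 0.1489 0.0964] res [-3.83 -4.19 -6.93  0.96] minus expected mm [ 10.1  10.4 -11.1] top@z: [0.7 0.5 0. ]
ref 0 [0.5143 0.1362 0.121 ] res [ 4.17  4.61  7.53 -1.07] minus expected mm [-10.1  -9.7  13.5] top@z: [0.7 1.2 0. ]
ref 1 [0.499  0.1495 0.0959] res [-3.74 -4.09 -6.78  0.94] minus expected mm [  9.8  11.  -11.6] top@z: [0.6 1.2 0. ]
tips scene proj-click [[13.09, 2.8], [-11.58, -7.94], [-10.14, -3.36]]
holes scene proj-click [[13.16, 3.55], [-12.38, -2.88], [-11.5, -1.9]]
holes top proj-click [[0.46, 0.28], [0.21, 0.3]]
```

```bash
python3 - <<'E'
from h import *
from scipy.optimize import least_squares
f=grab_frame("top"); g=grab_frame("scene")
T=crop([[570,185],[584,253]],115,165,4); S=crop([[252.5,262],[316,278],[518,93]],290,90,5)
tip=crop([[249,323],[310,360],[506,150]],290,90,5)
c=[.478,.2792,.207]
A=np.array([[-18,-140,0],[18,-140,0],[18,140,0]])/1e3
print("tips",(proj(g,world(c,A+[0,0,.074]))-tip).round(2).tolist())
print("holes",(proj(g,world(c,A+[0,0,.108]))-S).round(2).tolist())
for i in range(2):
    r=least_squares(lambda X:np.r_[proj(f,X)[0]-T[1-i],proj(g,X)[0]-S[i]],[.5,.14,.1]); e=world(c,A[i]+[0,0,.1075])[0]
    print(i,r.x.round(4),r.fun.round(2),((r.x-e)*1e3).round(1))
E
```

```text
tips [[0.62, -0.14], [0.89, -4.2], [0.69, -0.68]]
holes [[0.32, 0.32], [0.36, 0.35], [-0.47, 0.28]]
0 [0.4892 0.1388 0.109 ] [ 0.24  0.25  0.43 -0.06] [0.1 0.3 1.5]
1 [0.5243 0.1462 0.109 ] [ 0.24  0.27  0.43 -0.06] [-0.1  0.3  1.5]
```

Call:
step_arm:
  plan: [-0.002, -0.002, 0.04, 0, 0, 0, -0.002, -0.002, 0.08, 0, 0, 0, -0.002, -0.002, 0.12, 0, 0, 0, -0.002, -0.002, 0.15, 0, 0, 0, -0.002, -0.002, 0.17, 0, 0, 0, -0.002, -0.002, 0.185, 0, 0, 0, -0.002, -0.002, 0.2, 0, 0, 0, -0.002, -0.002, 0.21, 0, 0, 0, -0.002, -0.002, 0.22, 0, 0, 0, -0.002, -0.002, 0.23, 0, 0, 0, -0.002, -0.002, 0.235, 0, 0, 0, -0.002, -0.002, 0.235, 0, 0, 0, -0.002, -0.002, 0.235, 0, 0, 0]

```text
t: 33.95
position: [0.4777, 0.2788, 0.0547]
eef_rot: [0.0, 0.63, 0.777, -0.0]
contact_force: [0.3, 0.5, -1.9]
opening: 0.628
finger_force: 60.0
```

```bash
python3 - <<'E'
from h import *
s=get_state();print(s["position"],s["eef_rot"],s["contact_force"],s["wrist_torque"])
f=grab_frame("top");g=grab_frame("scene")
a=cv2.resize(f["color"][185:265,215:295],None,fx=5,fy=5,interpolation=cv2.INTER_CUBIC)
b=cv2.resize(g["color"][110:190,325:405],None,fx=5,fy=5,interpolation=cv2.INTER_CUBIC)
cv2.imwrite("pics/k3.png",np.hstack([a,b])[:,:,::-1])
E
```

```text
[0.47768507 0.2788027  0.05473714] [ 5.41717024e-05  6.30055567e-01  7.76550049e-01 -1.15572160e-05] [ 0.29789806  0.53466067 -1.87606744] [-0.06019602  0.0595132  -0.01193435]
```

View pics/k3.png

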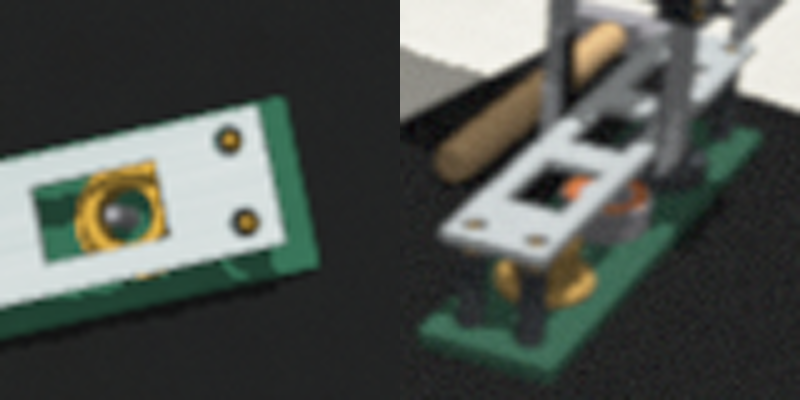

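Call:
step_arm:
  plan: [0, 0, 0.015, 0, 0, 0, 0, 0, 0.03, 0, 0, 0, 0, 0, 0.045, 0, 0, 0, 0, 0, 0.055, 0, 0, 0, 0, 0, 0.062, 0, 0, 0, 0, 0, 0.067, 0, 0, 0, 0, 0, 0.067, 0, 0, 0, 0, 0, 0.067, 0, 0, 0, 0, 0, 0.067, 0, 0, 0]

```text
t: 34.95
position: [0.4777, 0.2789, 0.0447]
eef_rot: [0.0, 0.63, 0.777, 0.0]
contact_force: [-0.9, 0.2, -1.5]
opening: 0.63
finger_force: 60.0
```

```bash
python3 - <<'E'
from workcell import *
s=get_state();print(s["position"],s["contact_force"],s["wrist_torque"])
E
```

```text
[0.47766793 0.27885294 0.0447126 ] [-0.85939992  0.19182256 -1.53677205] [-0.10450819  0.03783012 -0.01944972]
```

Call:
step_arm:
  plan: [0, 0, 0.003, 0, 0, 0, 0, 0, 0.006, 0, 0, 0, 0, 0, 0.008, 0, 0, 0, 0, 0, 0.008, 0, 0, 0, 0, 0, 0.008, 0, 0, 0]

```text
t: 35.45
position: [0.4777, 0.2789, 0.044]
eef_rot: [-0.0, 0.63, 0.777, 0.0]
contact_force: [-4.1, -1.5, 9.8]
opening: 0.628
finger_force: 60.0
```

Contact with the shoulders (about 10 N). Release, wait, and lift clear.

Call:
step_arm:
  plan: [0, 0, 0, 0, 0, 0, 0, 0, 0, 0, 0, 0, 0, 0, 0, 0, 0, 0, 0, 0, 0, 0, 0, 0, 0, 0, 0, 0, 0, 0, 0, 0, 0, 0, 0, 0, 0, 0, 0, 0, 0, 0]
  grip: 0.9

```text
t: 36.15
position: [0.4777, 0.2788, 0.0434]
eef_rot: [0.0, 0.63, 0.777, -0.0]
contact_force: [0.2, 0.8, 0.3]
opening: 0.949
finger_force: 0.0
```

Call:
step_arm:
  plan: [0, 0, -0.1, 0, 0, 0, 0, 0, -0.2, 0, 0, 0, 0, 0, -0.4, 0, 0, 0, 0, 0, -0.7, 0, 0, 0, 0, 0, -0.95, 0, 0, 0, 0, 0, -0.95, 0, 0, 0]

```text
t: 36.75
position: [0.4798, 0.2797, 0.1921]
eef_rot: [0.001, 0.63, 0.776, 0.004]
contact_force: [0.5, -0.1, -1.1]
opening: 0.953
finger_force: 0.0
```

Call:
step_arm:
  plan: [-0.9, 0, 0, 0, 0, 0, -0.9, 0, 0, 0, 0, 0, -0.9, 0, 0, 0, 0, 0, -0.9, 0, 0, 0, 0, 0]

```text
t: 37.15
position: [0.5064, 0.1416, 0.1873]
eef_rot: [0.001, 0.633, 0.774, 0.0]
contact_force: [0.1, 0.9, 0.1]
opening: 0.95
finger_force: 0.0
```

Call:
step_arm:
  plan: [-0.9, 0, 0, 0, 0, 0, -0.9, 0, 0, 0, 0, 0, -0.9, 0, 0, 0, 0, 0, -0.9, 0, 0, 0, 0, 0, -0.9, 0, 0, 0, 0, 0, -0.9, 0, 0, 0, 0, 0, -0.9, 0, 0, 0, 0, 0]

```text
t: 37.85
position: [0.5332, 0.016, 0.1861]
eef_rot: [-0.0, 0.629, 0.777, 0.0]
contact_force: [0.9, 0.8, 0.1]
opening: 0.948
finger_force: 0.0
```

```bash
python3 - <<'E'
from h import *
f=grab_frame("top");g=grab_frame("scene")
a=cv2.resize(f["color"][185:285,125:290],None,fx=4.8,fy=4.8,interpolation=cv2.INTER_CUBIC)[:300]
b=cv2.resize(g["color"][115:195,310:430],None,fx=3.75,fy=3.75,interpolation=cv2.INTER_CUBIC)
b=np.pad(b,((0,0),(0,a.shape[1]-b.shape[1]),(0,0)))
a=cv2.resize(f["color"][190:275,125:290],None,fx=4.8,fy=3.5294,interpolation=cv2.INTER_CUBIC)
cv2.imwrite("pics/end.png",np.vstack([a[:,:b.shape[1]],b])[:,:,::-1])
E
```

```text
(no output)
```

View pics/end.png

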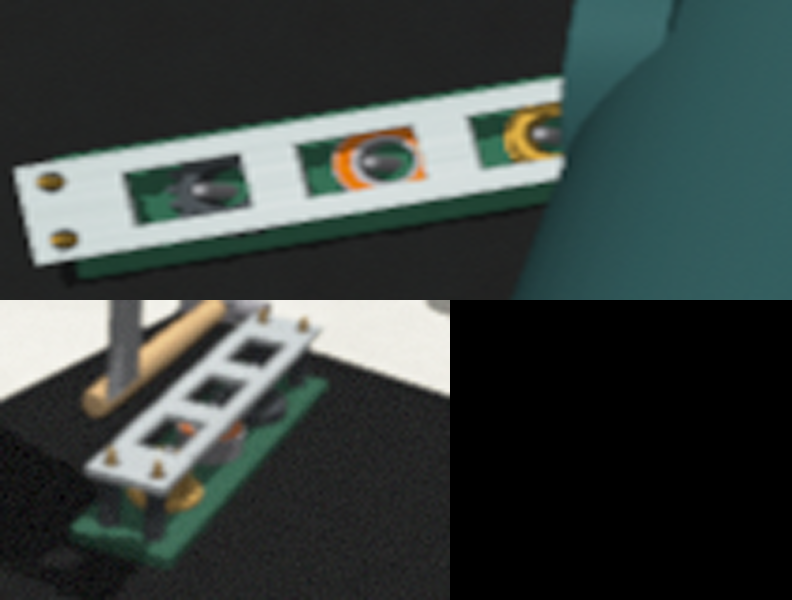

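```bash
python3 -c "
from workcell import *
s=get_state();print(abs(s['joint_velocities']).max());print(hand_in())"
```

```text
0.004404934106560591
the job is handed in; nothing more can be done
None
```

The job is handed in at about 38 s: gear, bearing and bush are on the carrier's left, middle and right pins, and the last picture shows all four post tips through the keeper plate with the gripper clear; I viewed 15 pictures, one over the limit of 14, and skipped some of the after-picture descriptions.

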